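Throw the interlocked watering-valve levers

ROBOT

A 6-joint arm with a two-finger parallel gripper is mounted at the origin on the work surface. World frame = base frame: x ahead of the robot, y to its left, z up, the work surface at z = 0. Lengths are in m, angles in degrees, forces in N, time in s.
With the tool pointing down it reaches from about 0.4 to 0.825 m from the base axis. Payload 7 kg.
Tool frame: the origin (TCP) lies at the very end of the fingers, on their centre line; the grasp point (between the pads) lies hold_point_z behind it (hold_point_z is the distance from the TCP to the grasp point, in m); z points along the fingers, y is the direction in which the jaws open and shut (so a half turn about z gives the same grasp; the last joint's range is limited). The gripper opens to 88 mm and grips with 3 to 60 N. Pads are 19 mm wide; open, the fingers measure 130 mm over their backs; the gripper's body (78 mm by 193 mm) begins 47 mm behind the grasp point.
Start: joints at [81.595, 20.546, 0.682, 0, -70.136, -16.507], TCP at [0.284, 0.612, 0.227] pointing down, gripper open.
Joint ranges: [-176.03, 176.03], [-82.01, 121.73], [-58.28, 71.71], [-173.87, 95.51], [-174.79, -0.11], [-173.66, 173.66]. Speed limits (degrees/s): [136.94, 136.94, 172.46, 180, 180, 180].

INTERFACE

Orientations are given as [roll, pitch, yaw] about the fixed x, y, z axes, in that order (R = Rz(yaw) Ry(pitch) Rx(roll)).
In Python, from plant import get_obs, snapshot, close_job, hold_point_z gives the robot as it stands. The module is installed in compiled form; this text tells all that it offers.
- The arm moves only by the tool jog_arm, never from a script. Its argument "commands" is a list of rows, each a list of 4 numbers: the shift along the world's x, y, z in mm, then the turn about the world's z in degrees. In form: [[x, y, z, turn], ...]. A call has exactly 10 rows; each row shifts and turns the commanded pose from where the row before left it; what a row does not reach is not made up. A row lasts 1/12 s, in which the tool goes at most 41.7 mm and 7.16 degrees, less where a joint would pass 70% of its speed; a pose out of reach is approached as far as the arm can. A call is refused whole if a number of a shift passes 41.7 or a number of a turn 7.16, either way. A call with a gripper value outside its range is refused whole. "fingers" is the finger opening in mm, from 0 to 87.6, set as the call begins (left out, the last holds). The fingers move at their own pace and stop on an object; the grip force is fixed at half the most. Time passes only in rows, so rows that do not move let the fingers close, or fill a call up. It gives the time, the measured TCP pose, the force and the opening at its end, in the units of the state.
- get_obs(): the state, without advancing time (a new reading comes with each control period).
- snapshot(name): name is "scene" or "side" or "wrist"; returns a dict with "image" (400x640x3 uint8, red, green, blue), "fov_y" (degrees; the focal length in pixels is half the picture's height over the tangent of half this angle, whatever the lens; pixels are square), "cx", "cy" (the principal point, pixels), "dist_coeffs" ([k1, k2, p1, p2, k3] as OpenCV has them; the pictures are not rectified), "rvec" (rotation vector, rad) and "tvec" (3), from world to camera coordinates, as OpenCV has them; the wrist camera has in their place "mount" (4x4, takes a point from camera to tool coordinates, whose origin is the TCP and whose axes are the flange's). Camera axes: x right, y down, z forward; pixel columns grow to the right and rows downward; lengths in m; the calibration is good to about 2 mm. A picture is of the moment at which its call begins: read the wrist's pose just before it. There is no depth.
- close_job(): hands the job in, once; it reports no verdict.
The state is a dict: "clock": time; "joint_pos": joint angles; "qvel": joint speeds; "tau": joint torques, N m; "tool_pos": TCP position; "orientation": TCP orientation; "force": force on the tool from outside, world axes, zero at the start; "moment": the same for the moment, N m; "opening": finger opening in m.
Only numpy, scipy, OpenCV 4.12 (cv2) and the standard library are available. Lean on these libraries where they do the work, as an engineer would, in place of code of your own. Each camera call takes 0.05 s, during which the arm holds its last target.

TASK

Turn on the bench watering: push each of the three round-knobbed valve levers fully over, away from you, in whatever order the interlock allows, then push the T-handled main lever fully over. A lever that will not budge is locked: do not force it, try another. Do not knock over or shift the plants and other things on the bench.

Things in the scene. Friction and masses are not known exactly. Their poses are not given: they have to be found in the camera images.
- valve_a: Grey bench valve, bolted down: foot 84 mm (its x) by 50 mm (its y), 50 mm high, brass stub to +x. Origin: centre of underside; place and yaw vary. Its lever is thrown along the valve's own +x. A blocked lever has a 10 mm steel locking pin standing 32 mm out of the housing just ahead of its stem; it sinks flush when the lever is freed.
- knob_a (a point): Centre of the lever's handle: a black round knob, 30 mm in diameter. The 12 mm stem pivots about the valve's y axis, 45 mm above the bench over the valve's origin; handle centre 105 mm from the pivot: 142 mm high and 41 mm to -x when off, 150 mm high upright, 41 mm to +x when thrown.
- lever_a (a joint): Lever angle: 0 = off, leaning to -x; 0.8 rad = fully over to +x, at its stop. Starts at 0 to 0.04, stays where left. Free: about 2 N at the handle; blocked: stops solid within 0.12 rad. Levers a, b, c are interlocked: one is free at a time, thrown fully over it frees the next. Which order is told by neither name nor place: try gently, or look at the pins.
- valve_b: Grey bench valve, bolted down: foot 84 mm (its x) by 50 mm (its y), 50 mm high, brass stub to +x. Origin: centre of underside; place and yaw vary. Its lever is thrown along the valve's own +x. A blocked lever has a 10 mm steel locking pin standing 32 mm out of the housing just ahead of its stem; it sinks flush when the lever is freed.
- knob_b (a point): Centre of the lever's handle: a black round knob, 30 mm in diameter. The 12 mm stem pivots about the valve's y axis, 45 mm above the bench over the valve's origin; handle centre 105 mm from the pivot: 142 mm high and 41 mm to -x when off, 150 mm high upright, 41 mm to +x when thrown.
- lever_b (a joint): Lever angle: 0 = off, leaning to -x; 0.8 rad = fully over to +x, at its stop. Starts at 0 to 0.04, stays where left. Free: about 2 N at the handle; blocked: stops solid within 0.12 rad. Levers a, b, c are interlocked: one is free at a time, thrown fully over it frees the next. Which order is told by neither name nor place: try gently, or look at the pins.
- valve_c: Grey bench valve, bolted down: foot 84 mm (its x) by 50 mm (its y), 50 mm high, brass stub to +x. Origin: centre of underside; place and yaw vary. Its lever is thrown along the valve's own +x. A blocked lever has a 10 mm steel locking pin standing 32 mm out of the housing just ahead of its stem; it sinks flush when the lever is freed.
- knob_c (a point): Centre of the lever's handle: a black round knob, 30 mm in diameter. The 12 mm stem pivots about the valve's y axis, 45 mm above the bench over the valve's origin; handle centre 105 mm from the pivot: 142 mm high and 41 mm to -x when off, 150 mm high upright, 41 mm to +x when thrown.
- lever_c (a joint): Lever angle: 0 = off, leaning to -x; 0.8 rad = fully over to +x, at its stop. Starts at 0 to 0.04, stays where left. Free: about 2 N at the handle; blocked: stops solid within 0.12 rad. Levers a, b, c are interlocked: one is free at a time, thrown fully over it frees the next. Which order is told by neither name nor place: try gently, or look at the pins.
- valve_main: Grey bench valve, bolted down: foot 84 mm (its x) by 50 mm (its y), 50 mm high, brass stub to +x. Origin: centre of underside; place and yaw vary. Its lever is thrown along the valve's own +x. A blocked lever has a 10 mm steel locking pin standing 32 mm out of the housing just ahead of its stem; it sinks flush when the lever is freed.
- knob_main (a point): Centre of the lever's handle: a black T-bar, 70 mm long across the valve's y and 22 mm thick: the only T-handled lever. The 12 mm stem pivots about the valve's y axis, 45 mm above the bench over the valve's origin; handle centre 105 mm from the pivot: 142 mm high and 41 mm to -x when off, 150 mm high upright, 41 mm to +x when thrown.
- lever_main (a joint): Lever angle: 0 = off, leaning to -x; 0.8 rad = fully over to +x, at its stop. Starts at 0 to 0.04, stays where left. Free: about 2 N at the handle; blocked: stops solid within 0.12 rad. Freed only by throwing all three round-knobbed levers fully over.
- pansy1: Bystander: loose potted pansy, pot and leaves 80 mm across, 160 mm high, standing between two valves. Origin: centre of its underside.
- pansy2: Bystander: loose potted pansy, pot and leaves 80 mm across, 160 mm high, standing between two valves. Origin: centre of its underside.
- pansy3: Bystander: loose potted pansy, pot and leaves 80 mm across, 160 mm high, standing between two valves. Origin: centre of its underside.
- pot_stack: Bystander, loose: stack of empty pots, 80 mm across, 130 mm high. Origin on its underside centre.
- sprayer: Bystander, loose: bottle 64 mm across, 150 mm high. Origin on its underside centre.
- label_caddy: Bystander, loose: open box 90 x 120 x 50 mm. Origin on its underside centre.
- scraper: Bystander, loose: flat scraper lying on the bench. Origin on its underside.
- bench_brush: Bystander, loose: wooden-handled brush lying on the bench. Origin on its underside.

How it is judged:
By the outcome, as a careful person would: the job done as asked, in the order asked, and still so for the second after the job is handed in, with the robot touching nothing.
It also fails if it takes over 72 s, if anything falls off the work surface, if the arm or the gripper's body presses on something with over 40 N, if the wrist force passes 120 N, or if a joint passes its speed limit or range.

## Working session

There is one attempt and no reset: what is moved stays moved. The work goes in short steps, Python scripts to look and compute and a tool call to move; the robot and the scene stay as the last step left them, time stands still between calls to the robot, and variables do not carry over. Pictures are saved under pics/ and viewed, and the job is handed in when it is done.

Besides the shell and the picture viewer there is one more tool, called after "Emit:" as name([rows], argument=value, ...), one row to a line, values as JSON. jog_arm: Moves the arm, as the interface text tells. Its arguments: {"type":"object","properties":{"commands":{"type":"array","items":{"type":"array","items":{"type":"number"}}},"fingers":{"type":"number"}},"required":["commands"]}

```bash
mkdir -p pics; ls; cat > h.py <<'E'
import numpy as np, cv2
from plant import get_obs, snapshot, close_job, hold_point_z
from scipy.spatial.transform import Rotation as R
def K(s):
    f=200/np.tan(np.radians(s["fov_y"])/2)
    return np.array([[f,0,s["cx"]],[0,f,s["cy"]],[0,0,1.]])
def pose(s,obs=None):
    if "rvec" in s:
        r=cv2.Rodrigues(np.array(s["rvec"],float))[0]; t=np.array(s["tvec"],float).ravel(); return r,t
    T=np.eye(4); T[:3,:3]=R.from_euler('xyz',obs["orientation"],degrees=True).as_matrix(); T[:3,3]=obs["tool_pos"]
    M=np.linalg.inv(T@np.array(s["mount"])); return M[:3,:3],M[:3,3]
def ray(s,uv,obs=None):
    r,t=pose(s,obs)
    n=cv2.undistortPoints(np.array([[uv]],float),K(s),np.array(s["dist_coeffs"],float))[0,0]
    return -r.T@t, r.T@np.array([n[0],n[1],1])
def onz(s,uv,z,obs=None):
    o,d=ray(s,uv,obs); return o+d*(z-o[2])/d[2]
def proj(s,P,obs=None):
    r,t=pose(s,obs); return cv2.projectPoints(np.array(P,float).reshape(-1,1,3),cv2.Rodrigues(r)[0],t,K(s),np.array(s["dist_coeffs"],float))[0][:,0]
def save(s,n): cv2.imwrite("pics/"+n,s["image"][:,:,::-1])
E
python3 - <<'E'
from h import *
o=get_obs(); print(o, hold_point_z)
import pickle
D={}
for n in ("scene","side","wrist"):
    s=snapshot(n); save(s,n+"0.png"); D[n]=s
    print(n,{k:v for k,v in s.items() if k!="image"})
pickle.dump((o,D),open("d0.pkl","wb"))
E
```

```text
pics
{'clock': 0.0, 'joint_pos': array([ 8.15948991e+01,  2.05916510e+01,  6.33517753e-01, -2.00237181e-02,
       -7.01359613e+01, -1.65074634e+01]), 'qvel': array([-0.00128557, -0.03418543, -0.0697528 ,  0.06203373, -0.03872525,
       -0.0261999 ]), 'tau': array([ 1.57960349e-03, -5.82718241e+01,  2.93050486e+01,  6.99740052e+00,
        6.74753683e-03, -1.63914242e-04]), 'tool_pos': array([0.28414577, 0.61173597, 0.22561861]), 'orientation': array([ 1.79904435e+02, -8.69096082e-03, -2.49193763e+01]), 'force': array([0.60905682, 0.27632441, 0.66753143]), 'moment': array([ 0.01767325, -0.03964952,  0.01616021]), 'opening': 0.08775065351864508} 0.0188
scene {'fov_y': 48.88715907782482, 'cx': 313.1700992642253, 'cy': 196.5380325868509, 'dist_coeffs': array([-0.04115524,  0.        ,  0.        ,  0.        ,  0.        ]), 'rvec': array([ 1.96036973,  1.91534846, -0.50190489]), 'tvec': array([-0.01600978, -0.48188292,  1.44644088])}
side {'fov_y': 53.18647456829487, 'cx': 316.662735605528, 'cy': 203.94712533643147, 'dist_coeffs': array([-0.05600549,  0.        ,  0.        ,  0.        ,  0.        ]), 'rvec': array([ 2.03666894, -0.57767665,  0.30344376]), 'tvec': array([-0.49426953,  0.25323368,  0.74165107])}
wrist {'fov_y': 60.689705016312665, 'cx': 319.47865272530373, 'cy': 197.6537574170783, 'dist_coeffs': array([0.01430952, 0.        , 0.        , 0.        , 0.        ]), 'mount': array([[ 1.26409033e-04, -9.53614687e-01, -3.01029919e-01,
         8.19691990e-02],
       [ 9.99999874e-01,  2.66553902e-04, -4.24478401e-04,
        -3.07857503e-04],
       [ 4.85029537e-04, -3.01029828e-01,  9.53614601e-01,
        -1.58737109e-01],
       [ 0.00000000e+00,  0.00000000e+00,  0.00000000e+00,
         1.00000000e+00]])}
```

View pics/scene0.png

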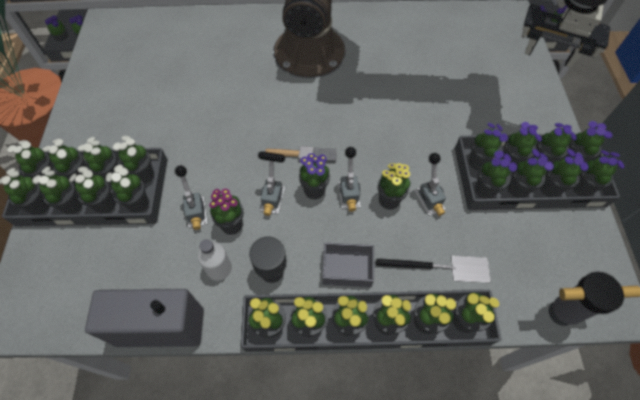

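View pics/side0.png

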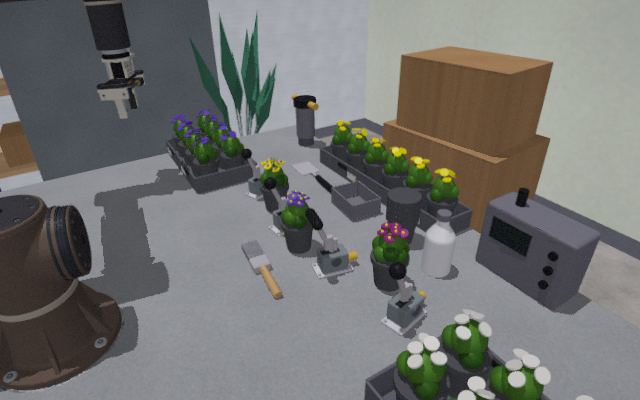

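View pics/wrist0.png

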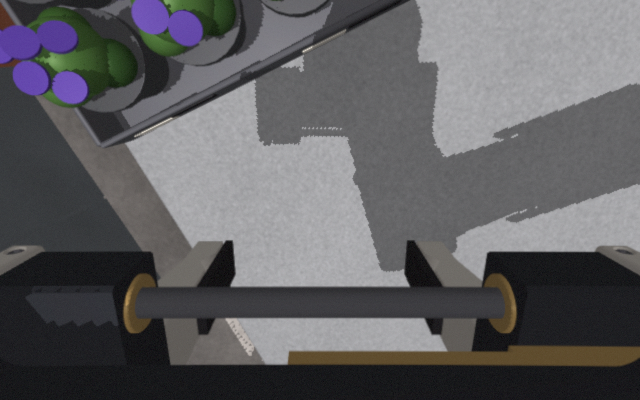

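```bash
python3 - <<'E'
from h import *
import pickle
o,D=pickle.load(open("d0.pkl","rb")); s=D["scene"]; im=s["image"][:,:,::-1]
T=[]
for c in [(192,198),(270,185),(350,180),(433,186)]:
    u,v=c; T.append(cv2.resize(im[v-48:v+48,u-48:u+48],(384,288*384//288),interpolation=cv2.INTER_CUBIC)[:, :])
a=np.vstack([np.hstack(T[:2]),np.hstack(T[2:])]); a=cv2.resize(a,(600,600)); cv2.imwrite("pics/z0.png",a)
# scene knobs by dark mask
g=im.max(2); m=((g<45)).astype(np.uint8); m[:, :160]=0; m[:,455:]=0; m[:135]=0;m[215:]=0
n,l,st,ce=cv2.connectedComponentsWithStats(m)
for i in range(1,n):
    if st[i,4]>25: print(st[i],ce[i].round(1),onz(s,ce[i],.142).round(3))
E
```

```text
[346 148   9  10  66] [350.  152.3] [0.508 0.096 0.142]
[259 153  25   9 145] [271.1 156.7] [ 0.516 -0.097  0.142]
[430 154   9  10  70] [434.  158.3] [0.531 0.299 0.142]
[176 167  10   9  72] [180.5 170.9] [ 0.552 -0.314  0.142]
[303 181  21  17 159] [312.9 191.4] [0.616 0.003 0.142]
[380 194  19  15 156] [387.6 201.8] [0.648 0.174 0.142]
```

View pics/z0.png

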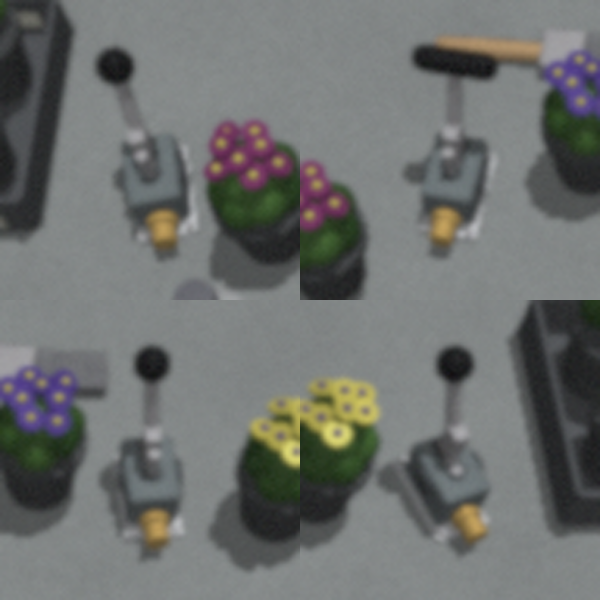

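```bash
python3 - <<'E'
from h import *
import pickle
o,D=pickle.load(open("d0.pkl","rb")); s=D["side"]; im=s["image"][:,:,::-1]
T=[]
for c in [(404,300),(330,245),(275,210),(258,180)]:
    u,v=c; T.append(cv2.resize(im[v-45:v+45,u-45:u+45],(300,300),interpolation=cv2.INTER_CUBIC))
a=np.vstack([np.hstack(T[:2]),np.hstack(T[2:])]); cv2.imwrite("pics/z1.png",a)
s=D["scene"]; im=s["image"][:,:,::-1]
hsv=cv2.cvtColor(im,cv2.COLOR_BGR2HSV)
m=cv2.inRange(hsv,(12,110,90),(24,255,255)); m[:180]=0; m[235:]=0
n,l,st,ce=cv2.connectedComponentsWithStats(m)
kn=np.array([[.552,-.314],[.516,-.097],[.508,.096],[.531,.299]])
for i in range(1,n):
    if st[i,4]>15:
        p=onz(s,ce[i],.03); k=kn[np.argmin(abs(kn[:,1]-p[1]))]; d=p[:2]-k
        print(st[i],ce[i].round(1),p.round(3),k,'len',np.hypot(*d).round(3),'yaw',np.degrees(np.arctan2(d[1],d[0])).round(1))
for n,q in (("ps1",(227,205)),("ps2",(315,172)),("ps3",(395,182))): print(n,onz(s,q,.1).round(3))
E
```

```text
[347 199   9  12  66] [351.3 204.2] [0.593 0.102 0.03 ] [0.508 0.096] len 0.085 yaw 3.8
[265 204   8  11  67] [267.8 208.5] [ 0.6   -0.113  0.03 ] [ 0.516 -0.097] len 0.086 yaw -10.9
[434 204  10  11  66] [438.8 208.8] [0.612 0.325 0.03 ] [0.531 0.299] len 0.085 yaw 18.1
[192 217   8  12  79] [195.9 222.5] [ 0.636 -0.295  0.03 ] [ 0.552 -0.314] len 0.086 yaw 13.1
ps1 [ 0.625 -0.204  0.1  ]
ps2 [0.537 0.01  0.1  ]
ps3 [0.571 0.206 0.1  ]
```

View pics/z1.png

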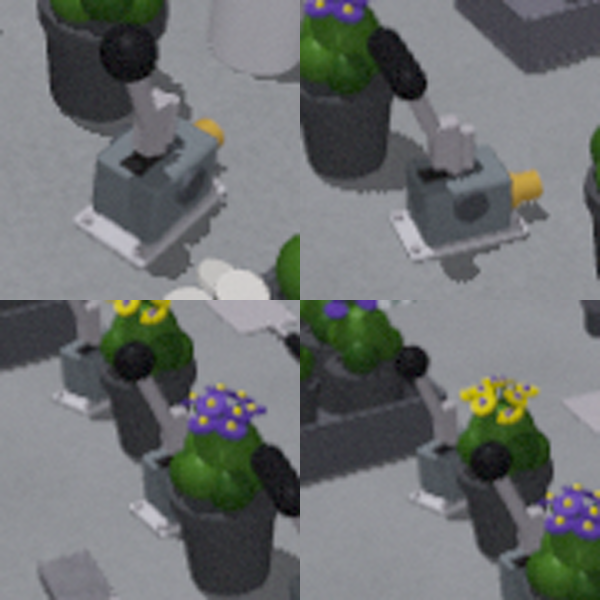

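```bash
python3 - <<'E'
from h import *
import pickle
o,D=pickle.load(open("d0.pkl","rb"))
sc,si=D["scene"],D["side"]
def mask(s):
    hsv=cv2.cvtColor(s["image"],cv2.COLOR_RGB2HSV); return cv2.inRange(hsv,(118,90,60),(140,255,255))
def tri(a,b):
    o1,d1=ray(sc,a);o2,d2=ray(si,b);d1/=np.linalg.norm(d1);d2/=np.linalg.norm(d2)
    A=np.c_[d1,-d2];t=np.linalg.lstsq(A,o2-o1,rcond=None)[0];p,q=o1+t[0]*d1,o2+t[1]*d2
    return (p+q)/2*1000,np.linalg.norm(p-q)*1000
C={}
for n,s in (("sc",sc),("si",si)):
    k,l,st,ce=cv2.connectedComponentsWithStats(mask(s)); C[n]=[c for i,c in enumerate(ce) if i and st[i,4]>12]
    C[n]=[c for c in C[n] if (c[0]>460 if n=="sc" else c[0]<260)]
for a in C["sc"]:
    for b in C["si"]:
        p,e=tri(a,b)
        if e<6 and 80<p[2]<260: print(a.round(),b.round(),p.round(),e.round(1))
print([onz(sc,q,.05).round(3) for q in ((455,138),(472,207))])
print("T/knob checks")
for a,b in (((180.5,170.9),(398,271)),((271.1,156.7),(314.5,219)),((350,152.3),(270,183.5)),((434,158.3),(246.5,154))): print(*[np.round(x,1) for x in tri(a,b)])
E
```

```text
[530. 130.] [192. 132.] [448. 560. 142.] 4.7
[498. 133.] [202. 140.] [457. 474. 142.] 3.0
[541. 160.] [223. 126.] [548. 556. 147.] 4.5
[576. 159.] [214. 117.] [547. 643. 151.] 1.3
[504. 161.] [228. 135.] [539. 472. 139.] 1.8
[612. 159.] [203. 113.] [540. 743. 142.] 4.0
[array([0.404, 0.399, 0.05 ]), array([0.619, 0.404, 0.05 ])]
T/knob checks
[ 551.2 -314.9  140.9] 1.5
[516.  -97.2 140.9] 1.0
[507.2  96.5 140.8] 0.8
[529.4 300.2 139.7] 0.0
```

Emit:
jog_arm([
  [19,-33,0,4.3],
  [19,-33,0,4.3],
  [19,-33,0,4.3],
  [19,-33,0,4.3],
  [19,-33,0,4.3],
  [19,-33,0,4.3],
  [19,-33,0,4.3],
  [19,-33,0,4.3],
  [19,-33,0,4.3],
  [20,-33,0,4.3],
], fingers=0)

```text
clock: 0.98
tool_pos: [0.4756, 0.2804, 0.2266]
orientation: [-180.0, 0.0, 18.3]
force: [0.7, 0.7, -0.3]
opening: 0.0263
```

```bash
python3 - <<'E'
from h import *
o=get_obs(); s=snapshot("wrist"); save(s,"w1.png"); print(o["tool_pos"],o["orientation"],o["force"],o["opening"],o["clock"])
E
```

```text
[0.47564903 0.28037953 0.2266194 ] [-1.79991106e+02  6.58655294e-04  1.83200872e+01] [ 0.70870375  0.66588484 -0.25509109] 0.026332771263650856 0.9833
```

View pics/w1.png

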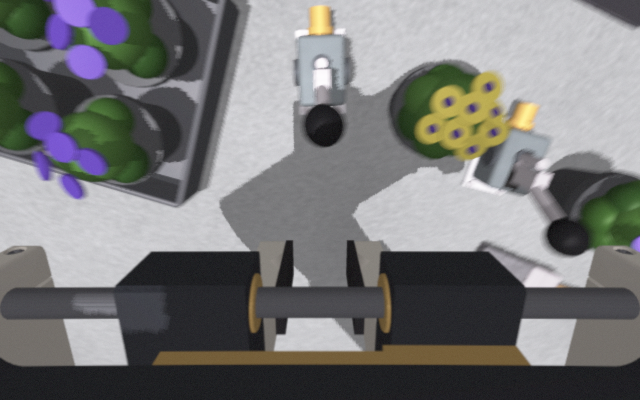

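Emit:
jog_arm([
  [0,0,-25,0],
  [0,0,-25,0],
  [0,0,-25,0],
  [0,0,-25,0],
  [5,2,0,0],
  [9,3,0,0],
  [9,3,0,0],
  [6,2,0,0],
  [5,2,0,0],
  [5,1,0,0],
], fingers=0)

```text
clock: 1.87
tool_pos: [0.5151, 0.2956, 0.1275]
orientation: [-180.0, -0.0, 18.1]
force: [-3.0, 0.4, 2.3]
opening: 0.0004
```

```bash
python3 - <<'E'
from h import *
o=get_obs(); s=snapshot("wrist"); save(s,"w2.png"); print(o["tool_pos"],o["orientation"],o["force"],o["opening"],o["clock"])
E
```

```text
[0.51509572 0.29560048 0.12748251] [-1.79970702e+02 -3.71975539e-02  1.80746612e+01] [-3.02079988  0.39605402  2.29040014] 0.0004274740944171121 1.8667
```

View pics/w2.png

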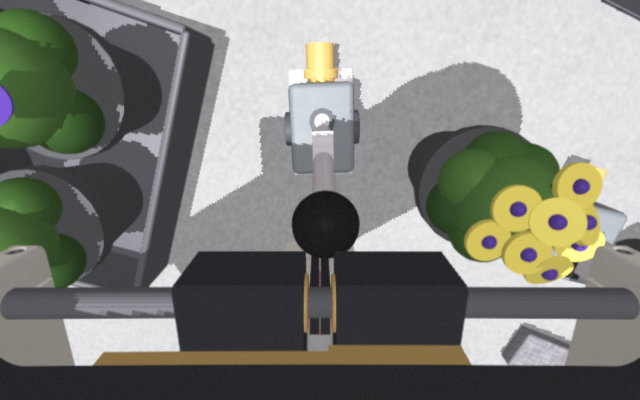

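Emit:
jog_arm([
  [2,0.5,0,0],
  [2,0.5,0,0],
  [2,1,0,0],
  [2,0.5,0,0],
  [1,0.5,0,0],
  [0,0,0,0],
  [0,0,0,0],
  [0,0,0,0],
  [0,0,0,0],
  [0,0,0,0],
])

```text
clock: 2.75
tool_pos: [0.5234, 0.2983, 0.1266]
orientation: [-180.0, -0.0, 18.1]
force: [-1.2, -0.3, 0.7]
opening: 0.0003
```

Emit:
jog_arm([
  [7,2.3,0,0],
  [7,2.3,0,0],
  [7,2.3,0,0],
  [7,2.3,0,0],
  [7,2.3,0,0],
  [7,2.3,0,0],
  [7,2.2,0,0],
  [3,1,0,0],
  [2,0.5,0,0],
  [0,0,0,0],
])

```text
clock: 3.58
tool_pos: [0.5777, 0.3157, 0.1262]
orientation: [180.0, 0.0, 18.1]
force: [-0.3, 0.3, -0.5]
opening: 0.0001
```

Emit:
jog_arm([
  [2,0.6,0,0],
  [2,0.6,0,0],
  [1,0.3,0,0],
  [1,0.3,0,0],
  [1,0.3,0,0],
  [1,0.3,0,0],
  [1,0.3,0,0],
  [1,0.3,0,0],
  [0,0,0,0],
  [0,0,0,0],
])

```text
clock: 4.42
tool_pos: [0.5839, 0.3175, 0.1263]
orientation: [180.0, 0.4, 18.1]
force: [-15.7, -2.0, 6.4]
opening: 0.0003
```

```bash
python3 - <<'E'
from h import *
o=get_obs(); s=snapshot("wrist"); save(s,"w3.png"); print(o["tool_pos"],o["orientation"],o["force"],o["opening"],o["clock"])
s=snapshot("side"); save(s,"s3.png"); im=s["image"][:,:,::-1]
cv2.imwrite("pics/s3z.png",cv2.resize(im[110:330,190:450],(780,660-60),interpolation=cv2.INTER_CUBIC))
E
```

```text
[0.58394051 0.31747573 0.12627418] [179.95974851   0.35495458  18.08230572] [-15.73532873  -1.97756281   6.36841535] 0.00030969558917006557 4.4167
```

View pics/w3.png

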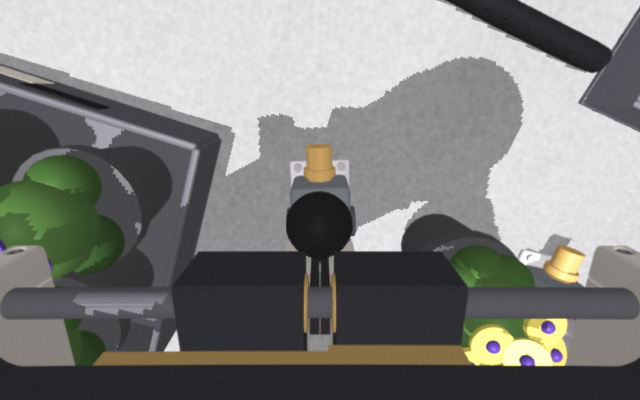

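View pics/s3z.png

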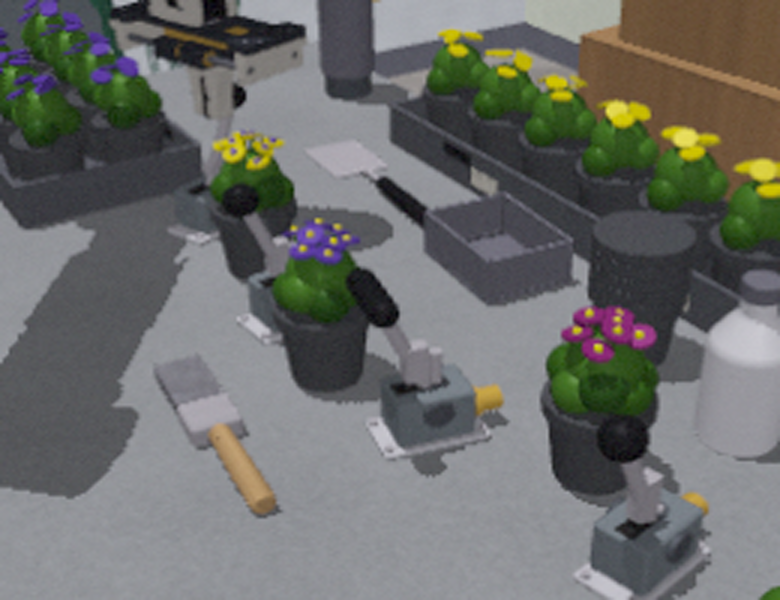

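Emit:
jog_arm([
  [-15,-5,0,0],
  [-19,-6,10,0],
  [0,0,30,0],
  [-14,-29,20,-2],
  [-14,-31,0,-2],
  [-14,-31,0,-2],
  [-14,-31,0,-2],
  [-14,-31,0,-2],
  [-14,-31,0,-2],
  [-14,-30,0,-2],
])

```text
clock: 5.35
tool_pos: [0.4553, 0.0926, 0.1874]
orientation: [-179.9, -0.1, 4.0]
force: [0.8, -0.3, -0.1]
opening: 0.0006
```

```bash
python3 - <<'E'
from h import *
o=get_obs(); s=snapshot("wrist"); save(s,"w4.png"); print(o["tool_pos"],o["orientation"],o["force"],o["opening"],o["clock"])
s=snapshot("side"); im=s["image"][:,:,::-1]
T=[cv2.resize(im[v-45:v+45,u-45:u+45],(300,300),interpolation=cv2.INTER_CUBIC) for u,v in [(404,300),(330,245),(275,210),(258,180)]]
cv2.imwrite("pics/s4z.png",np.vstack([np.hstack(T[:2]),np.hstack(T[2:])]))
E
```

```text
[0.45529826 0.09258613 0.18738066] [-1.79948470e+02 -1.48009239e-01  4.01728652e+00] [ 0.84839309 -0.31118329 -0.06654656] 0.000593382090266678 5.35
```

View pics/w4.png

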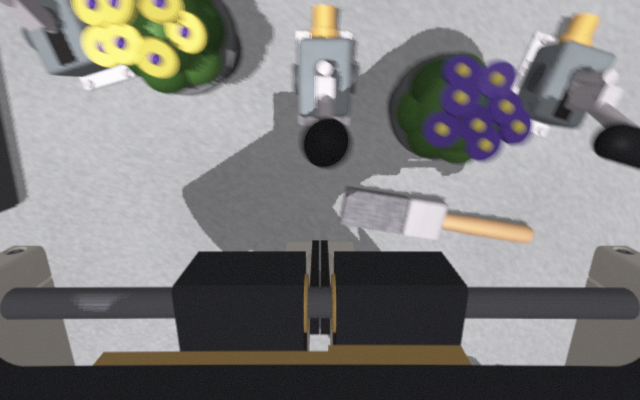

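View pics/s4z.png

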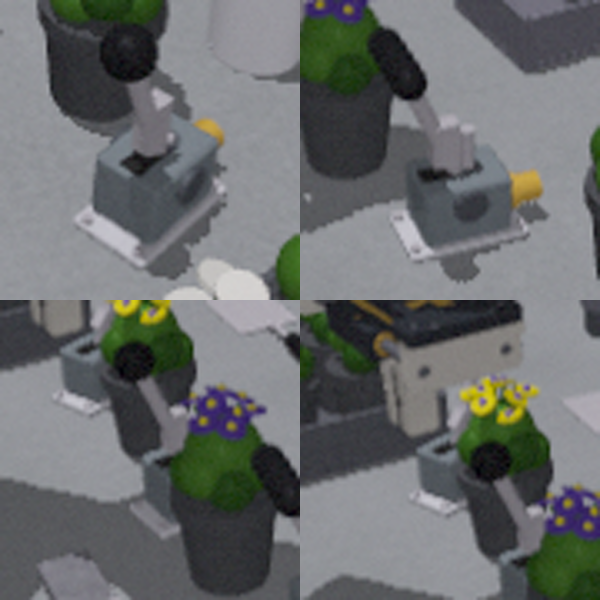

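Emit:
jog_arm([
  [4,-41,0,1],
  [4,-41,0,1],
  [4,-41,0,1],
  [4,-41,0,1],
  [4,-41,0,1],
  [4,-41,0,1],
  [4,-41,0,1],
  [4,-41,0,1],
  [4,-41,0,1],
  [4,-41,0,0],
])

```text
clock: 6.28
tool_pos: [0.4963, -0.3189, 0.1873]
orientation: [179.9, -0.1, 13.2]
force: [1.3, 0.1, -0.2]
opening: 0.0002
```

```bash
python3 - <<'E'
from h import *
o=get_obs(); s=snapshot("wrist"); save(s,"w5.png"); print(o["tool_pos"],o["orientation"],o["force"],o["opening"],o["clock"])
E
```

```text
[ 0.49625395 -0.31890352  0.18733245] [ 1.79907411e+02 -1.10037865e-01  1.31842426e+01] [ 1.34490738  0.13241368 -0.20263085] 0.00018634551448094434 6.2833
```

View pics/w5.png

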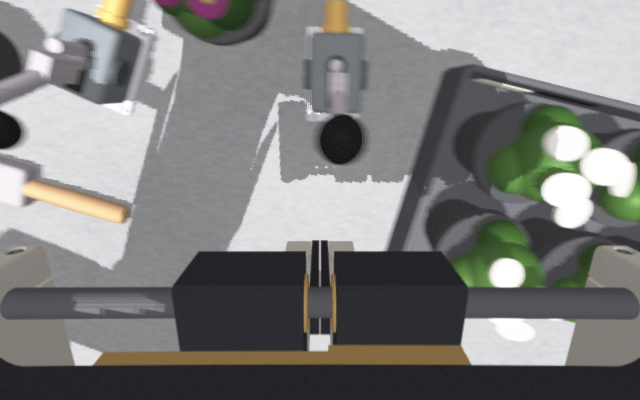

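Emit:
jog_arm([
  [0,-4,-20,0],
  [0,-4,-20,0],
  [0,0,-21,0],
  [8,2,0,0],
  [8,2,0,0],
  [8,2,0,0],
  [8,2,0,0],
  [6,1,0,0],
  [5,1,0,0],
  [0,0,0,0],
])

```text
clock: 7.17
tool_pos: [0.5399, -0.314, 0.1261]
orientation: [180.0, -0.1, 13.1]
force: [-0.2, -0.1, 0.5]
opening: 0.0003
```

Emit:
jog_arm([
  [1,0,0,0],
  [1,0.5,0,0],
  [1,0,0,0],
  [1,0.5,0,0],
  [1,0,0,0],
  [1,0,0,0],
  [0,0,0,0],
  [0,0,0,0],
  [0,0,0,0],
  [0,0,0,0],
])

```text
clock: 8.0
tool_pos: [0.5444, -0.3133, 0.1256]
orientation: [180.0, -0.0, 13.1]
force: [-1.5, 0.4, 1.0]
opening: -0.0
```

Emit:
jog_arm([
  [8,1.9,0,0],
  [8,1.9,0,0],
  [8,1.9,0,0],
  [8,1.8,0,0],
  [8,1.8,0,0],
  [8,1.8,0,0],
  [4,1,0,0],
  [3,0.5,0,0],
  [2,0.5,0,0],
  [0,0,0,0],
])

```text
clock: 8.83
tool_pos: [0.6016, -0.3, 0.1252]
orientation: [-180.0, 0.0, 13.1]
force: [-0.9, 0.1, -1.3]
opening: 0.0005
```

Emit:
jog_arm([
  [1,0.2,0,0],
  [1,0.2,0,0],
  [1,0.2,0,0],
  [1,0.2,0,0],
  [1,0.3,0,0],
  [0.5,0,0,0],
  [0.5,0,0,0],
  [0,0,0,0],
  [0,0,0,0],
  [0,0,0,0],
])

```text
clock: 9.67
tool_pos: [0.6049, -0.2995, 0.1255]
orientation: [-179.9, 0.2, 13.0]
force: [-8.4, -0.9, 3.0]
opening: 0.0005
```

Emit:
jog_arm([
  [1,0.2,0,0],
  [1,0.2,0,0],
  [0.5,0,0,0],
  [0,0,0,0],
  [0,0,0,0],
  [0,0,0,0],
  [0,0,0,0],
  [0,0,0,0],
  [0,0,0,0],
  [0,0,0,0],
])

```text
clock: 10.5
tool_pos: [0.6052, -0.2995, 0.1254]
orientation: [-179.9, 0.4, 13.0]
force: [-15.8, -2.4, 6.1]
opening: 0.0004
```

```bash
python3 - <<'E'
from h import *
s=snapshot("side"); im=s["image"][:,:,::-1]
cv2.imwrite("pics/s5z.png",cv2.resize(im[110:330,190:450],(780,600),interpolation=cv2.INTER_CUBIC))
E
```

```text
(no output)
```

View pics/s5z.png

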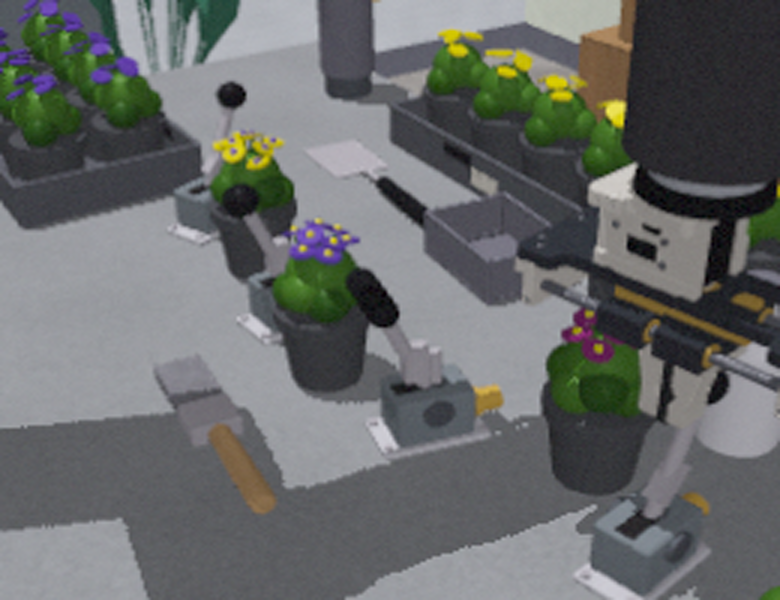

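Emit:
jog_arm([
  [-15,-3,0,0],
  [-19,-4,10,0],
  [0,0,30,0],
  [-17,39,20,-1.2],
  [-17,37,0,-1.3],
  [-17,37,0,-1.3],
  [-17,37,0,-1.3],
  [-17,37,0,-1.3],
  [-17,37,0,-1.3],
  [-17,37,0,-1.3],
])

```text
clock: 11.38
tool_pos: [0.4586, -0.0476, 0.184]
orientation: [-180.0, -0.2, 4.0]
force: [0.3, 0.7, -0.3]
opening: 0.0005
```

Emit:
jog_arm([
  [0,37,0,0],
  [0,37,0,0],
  [0,37,0,0],
  [0,28,0,0],
  [0,0,-20,0],
  [0,0,-20,0],
  [0,0,-20,0],
  [0,0,0,0],
  [0,0,0,0],
  [0,0,0,0],
])

```text
clock: 12.22
tool_pos: [0.4598, 0.0903, 0.1246]
orientation: [-180.0, -0.1, 4.1]
force: [-0.5, -0.6, 0.3]
opening: 0.0003
```

```bash
python3 - <<'E'
from h import *
o=get_obs(); s=snapshot("wrist"); save(s,"w6.png"); print(o["tool_pos"],o["orientation"],o["force"],o["opening"],o["clock"])
E
```

```text
[0.45980302 0.09026054 0.12458763] [-1.79966630e+02 -1.10850928e-01  4.10472377e+00] [-0.46576467 -0.62105639  0.32942225] 0.00027811431100792627 12.2167
```

View pics/w6.png

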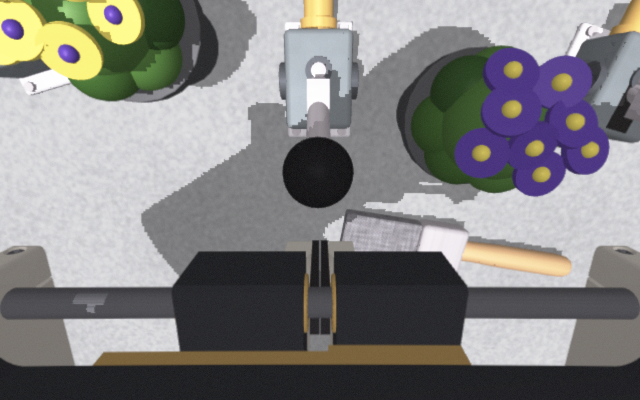

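Emit:
jog_arm([
  [8,1,0,0],
  [8,1,0,0],
  [7,1,0,0],
  [5,1,0,0],
  [4,0,0,0],
  [4,0,0,0],
  [2,0,0,0],
  [2,0,0,0],
  [0,0,0,0],
  [0,0,0,0],
])

```text
clock: 13.1
tool_pos: [0.499, 0.0939, 0.1233]
orientation: [-180.0, -0.0, 4.1]
force: [0.2, -0.9, -0.6]
opening: 0.0004
```

Emit:
jog_arm([
  [8,0.6,0,0],
  [8,0.6,0,0],
  [8,0.6,0,0],
  [8,0.6,0,0],
  [8,0.6,0,0],
  [8,0.6,0,0],
  [4,0.3,0,0],
  [3,0,0,0],
  [2,0,0,0],
  [0,0,0,0],
])

```text
clock: 13.93
tool_pos: [0.5559, 0.0977, 0.1229]
orientation: [180.0, 0.0, 4.1]
force: [-1.7, 0.3, -0.9]
opening: 0.0002
```

Emit:
jog_arm([
  [1,0.1,0,0],
  [1,0.1,0,0],
  [1,0,0,0],
  [1,0,0,0],
  [1,0,0,0],
  [1,0,0,0],
  [1,0,0,0],
  [0,0,0,0],
  [0,0,0,0],
  [0,0,0,0],
])

```text
clock: 14.77
tool_pos: [0.563, 0.098, 0.1234]
orientation: [-180.0, -0.0, 4.1]
force: [-1.5, 0.1, -0.6]
opening: 0.0003
```

Emit:
jog_arm([
  [1,0.1,0,0],
  [1,0.1,0,0],
  [1,0,0,0],
  [1,0,0,0],
  [1,0,0,0],
  [0,0,0,0],
  [0,0,0,0],
  [0,0,0,0],
  [0,0,0,0],
  [0,0,0,0],
])

```text
clock: 15.6
tool_pos: [0.5641, 0.0977, 0.1228]
orientation: [180.0, 0.4, 4.1]
force: [-16.7, 3.7, 9.3]
opening: 0.0005
```

Emit:
jog_arm([
  [-15,-1,0,0],
  [-19,-1,10,0],
  [0,0,30,0],
  [-13,-32,22,-2.5],
  [-13,-32,0,-2.5],
  [-13,-32,0,-2.5],
  [-13,-32,0,-2.5],
  [-11,-32,0,-2.5],
  [0,-24,0,-2.5],
  [0,0,0,0],
])

```text
clock: 16.43
tool_pos: [0.4707, -0.0909, 0.1862]
orientation: [180.0, -0.1, -11.2]
force: [0.2, -0.2, 0.6]
opening: 0.0003
```

```bash
python3 - <<'E'
from h import *
o=get_obs(); s=snapshot("wrist"); save(s,"w7.png"); print(o["tool_pos"],o["orientation"],o["force"],o["opening"],o["clock"])
s=snapshot("side"); im=s["image"][:,:,::-1]
cv2.imwrite("pics/s7z.png",cv2.resize(im[110:330,190:450],(780,600),interpolation=cv2.INTER_CUBIC))
E
```

```text
[ 0.47073486 -0.09093837  0.18619682] [ 1.79998757e+02 -1.28632726e-01 -1.11907845e+01] [ 0.19181222 -0.19040899  0.64564353] 0.00028037940322072757 16.4333
```

View pics/w7.png

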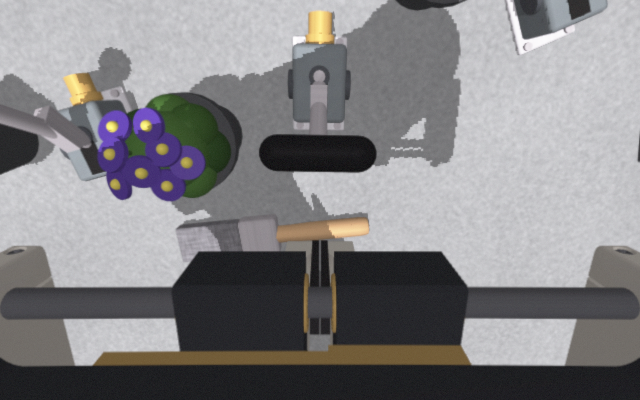

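View pics/s7z.png

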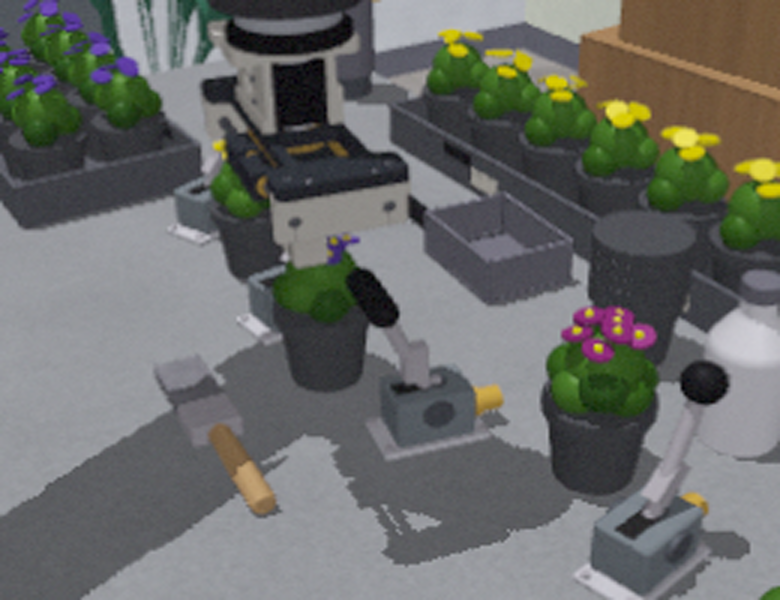

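Emit:
jog_arm([
  [0,1,-20,0],
  [0,1,-20,0],
  [0,0,-21,0],
  [8,-1.5,0,0],
  [8,-1.5,0,0],
  [6,-1.2,0,0],
  [5,-1,0,0],
  [5,-1,0,0],
  [5,-1,0,0],
  [5,-1,0,0],
])

```text
clock: 17.37
tool_pos: [0.5133, -0.0942, 0.1247]
orientation: [-180.0, -0.0, -10.9]
force: [-1.8, 0.3, 1.3]
opening: 0.0004
```

Emit:
jog_arm([
  [0,0,0,0],
  [7,-1.4,0,0],
  [7,-1.4,0,0],
  [7,-1.4,0,0],
  [7,-1.4,0,0],
  [7,-1.4,0,0],
  [7,-1.4,0,0],
  [4,-0.8,0,0],
  [3,-0.6,0,0],
  [0,0,0,0],
])

```text
clock: 18.2
tool_pos: [0.5624, -0.104, 0.124]
orientation: [180.0, 0.0, -10.9]
force: [-0.5, 1.0, 0.6]
opening: 0.0004
```

Emit:
jog_arm([
  [2,-0.4,0,0],
  [2,-0.4,0,0],
  [2,-0.4,0,0],
  [1,-0.2,0,0],
  [1,-0.2,0,0],
  [1,-0.2,0,0],
  [1,0,0,0],
  [0,0,0,0],
  [0,0,0,0],
  [0,0,0,0],
])

```text
clock: 19.03
tool_pos: [0.5719, -0.1057, 0.1244]
orientation: [-180.0, -0.0, -10.9]
force: [-1.3, 0.1, -0.6]
opening: 0.0007
```

Emit:
jog_arm([
  [1,-0.2,0,0],
  [1,-0.2,0,0],
  [1,-0.2,0,0],
  [1,-0.2,0,0],
  [1,-0.2,0,0],
  [0,0,0,0],
  [0,0,0,0],
  [0,0,0,0],
  [0,0,0,0],
  [0,0,0,0],
])

```text
clock: 19.87
tool_pos: [0.575, -0.1065, 0.1239]
orientation: [180.0, 0.2, -10.9]
force: [-7.7, 2.7, 2.9]
opening: 0.0001
```

Emit:
jog_arm([
  [1,-0.2,0,0],
  [1,-0.2,0,0],
  [0.5,0,0,0],
  [0,0,0,0],
  [0,0,0,0],
  [0,0,0,0],
  [0,0,0,0],
  [0,0,0,0],
  [0,0,0,0],
  [0,0,0,0],
])

```text
clock: 20.7
tool_pos: [0.5753, -0.1066, 0.1238]
orientation: [180.0, 0.4, -11.0]
force: [-15.9, 6.7, 9.9]
opening: 0.0004
```

Emit:
jog_arm([
  [-15,3,0,0],
  [-19,4,10,0],
  [-10,2,30,0],
  [-20,0,30,0],
  [-20,0,20,0],
  [-20,0,20,0],
  [0,0,0,0],
  [0,0,0,0],
  [0,0,0,0],
  [0,0,0,0],
])

```text
clock: 21.53
tool_pos: [0.4756, -0.098, 0.2336]
orientation: [180.0, 0.0, -10.9]
force: [-0.4, -0.5, -0.0]
opening: 0.0006
```

```bash
python3 - <<'E'
from h import *
import pickle
o0,D=pickle.load(open("d0.pkl","rb"))
o=get_obs(); print(o["tool_pos"],o["force"],o["clock"])
s=snapshot("scene"); save(s,"sc8.png")
t=snapshot("side"); save(t,"si8.png")
def tri(a,b):
    o1,d1=ray(s,a);o2,d2=ray(t,b);A=np.c_[d1,-d2];k=np.linalg.lstsq(A,o2-o1,rcond=None)[0];return (o1+k[0]*d1+o2+k[1]*d2)/2
# predicted final knobs
for k,y in (((.5515,-.3145),13.1),((.516,-.097),-10.9),((.507,.0965),3.8),((.530,.300),18.1)):
    p=np.array([k[0]+.082*np.cos(np.radians(y)),k[1]+.082*np.sin(np.radians(y)),.142]); print(p.round(3),proj(s,p).round(1),proj(t,p).round(1))
g=s["image"].max(2); m=(g<45).astype(np.uint8)
n,l,st,ce=cv2.connectedComponentsWithStats(m)
for i in range(1,n):
    if 25<st[i,4]<250 and 160<ce[i,0]<460 and 135<ce[i,1]<225: print(st[i],ce[i].round(1),onz(s,ce[i],.142).round(3))
d=cv2.absdiff(s["image"],D["scene"]["image"]); save({"image":np.clip(d.astype(int)*3,0,255).astype(np.uint8)},"diff8.png")
E
```

```text
[ 0.47563192 -0.09802754  0.23364634] [-0.41147056 -0.51944098 -0.01977618] 21.5333
[ 0.631 -0.296  0.142] [[183.9 199.9]] [[424.4 249.3]]
[ 0.597 -0.113  0.142] [[263.5 185.2]] [[350.7 210.6]]
[0.589 0.102 0.142] [[354.6 180.4]] [[298.7 174. ]]
[0.608 0.325 0.142] [[450.1 185.4]] [[267.9 144.5]]
[348 176  12  10  81] [354.  180.3] [0.588 0.101 0.142]
[250 180  27  11 210] [263.3 184.9] [ 0.596 -0.113  0.142]
[446 181  10   9  77] [450.6 185. ] [0.607 0.327 0.142]
[304 187  21  11 142] [313.6 192. ] [0.618 0.005 0.142]
[179 195  13  11  91] [184.1 199.6] [ 0.631 -0.296  0.142]
[380 196  19  13 140] [387.6 202.3] [0.649 0.174 0.142]
```

View pics/sc8.png

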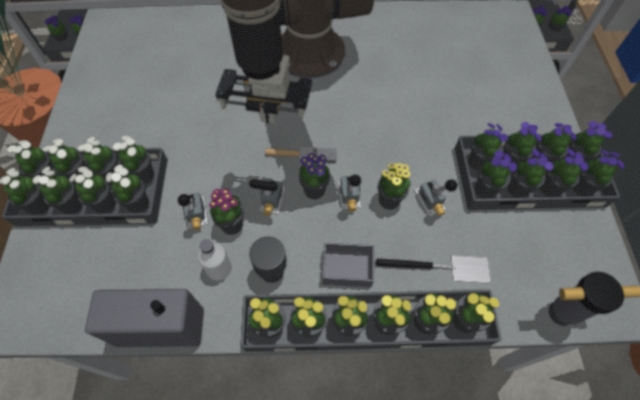

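View pics/si8.png

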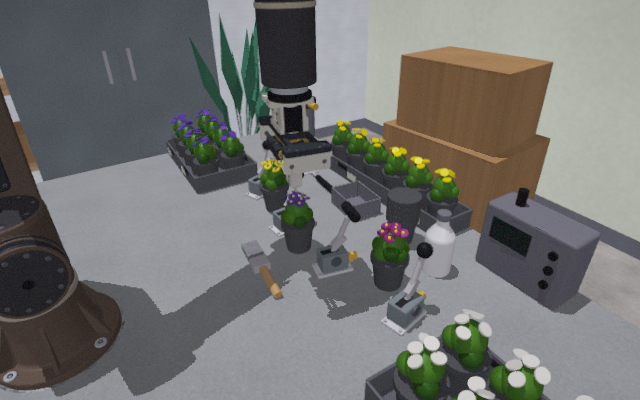

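View pics/diff8.png

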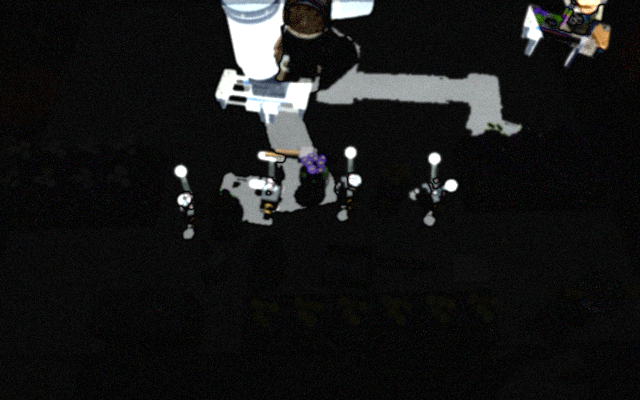

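```bash
python3 -c "
from plant import *
print(close_job())"
```

```text
the job is handed in; nothing more can be done
None
```

All four levers are fully over and the job is handed in. I threw the round-knobbed levers in the order y ≈ +0.30, −0.31, +0.10 m, as the interlock allowed, and then the T-handled main. No locked lever was pushed. At about 21.6 s of robot time the run was well under the 72 s limit.

- **Stops:** Each lever was pushed until it met its stop, with 16–20 N on the fingers, then released.
- **Final positions:** In the last scene picture, taken with the arm clear, every handle lies within about 2 mm of where a full throw should put it.
- **Bystanders:** Comparing that picture with the first one shows only the arm, its shadows and the levers changed. The differences over the brush and the purple pansy look like shadow, not movement.
- **Checks:** None failed or disagreed.

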